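Feed a sample tin through the spring gate of the moisture reader's infeed lane

TASK

Load the medium-size sample tin (the plain round one, 50 mm across and 40 mm tall) into the moisture reader's lane: stand it on the lane's open loading end, push it along the lane floor through the one-way spring gate and on against the reader's sprung nose, and hold it pressed on the nose for a second with a gentle push of about 8 N. Then let go so that the gate springs shut behind the standing tin. Do not ram the nose, do not force the gate or the lane, and leave the other two tins where they are.

Things in the scene. Friction and masses are not known exactly. Their poses are not given: they have to be found in the camera images.
- tin: The sample tin to load: closed plain aluminium cylinder 50 mm diameter, 40 mm tall, about 130 g (varies). Origin at the centre of its underside, z up. Starts standing on the bench in one of three places; flat_tin and tall_tin stand in the other two.
- lane: Straight open-topped infeed lane fixed to the bench, place and yaw vary. Origin at bench height on the centre line in the gate plane; x = feed direction, z up. Grey floor plate 5 mm thick, 92 mm wide, x -170 to +175 mm. Past the gate, walls 30 mm high above the floor: right inner face y=-30, left y=+35 mm. Nothing covers it: closed fingers can go down into it and along it from above.
- load (a point): Middle of the lane's open, wall-less loading end, on top of the floor plate (5 mm above the bench), at lane x=-100, y=0 mm. From lane x=-50 to -15 mm a flared mouth with 30 mm high walls narrows from 80 to 58 mm.
- gate (a joint): One-way gate, angle in rad: 0 = shut, straight across the lane (hard stop, cannot swing towards the loading end); 1.57 = open, along the left wall in feed direction. A spring shuts it (0.08 N m shut, 0.27 N m open): a tin pushed through meets up to about 12 N, less once it is past. It can fall shut only when the tin's centre is beyond about lane x=+72 mm.
- gate_tip (a point): Upper free corner of the gate flap: upright polished steel plate 3 mm thick, 51 mm long, 8 to 44 mm above the bench, hinged on a 7 mm post (52 mm high) at lane x=0, y=+33 mm; shut, its tip is at y=-18. It leans on fingers standing behind the tin. Back fingers a few mm off the tin, then lift them straight up: pulling them back out through the gate jams it.
- reader: Moisture reader at the lane's far end: white housing 75 x 96 x 62 mm (x, y, z), fixed to the lane, same axes. Origin at bench height under the middle of its front face, at lane x=+178, y=+2 mm.
- nose_axis (a point): Point on the reader's front face, 26 mm above the bench, on the axis of its sprung nose: a black rubber pad, 26 mm diameter. The pad's face stands 30 to 65 mm out from here towards the gate (lane x +113 to +148), set anew each time and not reported: find it by feel. It yields 1.1 mm per N for 20 mm, then is solid. Over 4 N for 0.5 s is pressed; over 15 N is ramming.
- flat_tin: Bystander: wide flat aluminium tin, 72 mm diameter, 22 mm tall. Origin at the centre of its underside.
- tall_tin: Bystander: slim tall aluminium tin, 44 mm diameter, 75 mm tall. Origin at the centre of its underside.
Not all that is in view belongs to the job. Leave any orange look-alike of the tin alone.

How it is judged:
By the outcome, as a careful person would: the job done as asked, in the order asked, and still so for the second after the job is handed in, with the robot touching nothing.
It also fails if it takes over 70 s, if anything falls off the work surface, if the arm or the gripper's body presses on something with over 40 N, if the wrist force passes 120 N, or if a joint passes its speed limit or range.

ROBOT

A 6-joint arm with a two-finger parallel gripper is mounted at the origin on the work surface. World frame = base frame: x ahead of the robot, y to its left, z up, the work surface at z = 0. Lengths are in m, angles in rad, forces in N, time in s.
With the tool pointing down it reaches from about 0.4 to 0.825 m from the base axis. Payload 7 kg.
Tool frame: the origin (TCP) lies midway between the tips of the shut fingers; the grasp point (between the pads) lies arm.tcp_to_grasp behind it (arm.tcp_to_grasp is the distance from the TCP to the grasp point, in m); z points along the fingers, y is the line along which they close (so a half turn about z gives the same grasp; the last joint's range is limited). The gripper opens to 85 mm and grips with 20 to 120 N. Pads are 22 mm wide; open, the fingers measure 114 mm over their backs; the gripper's body (76 mm by 85 mm) begins 54 mm behind the grasp point. The pads swing forward as they close: fully open they stand 13 mm farther back than shut.
Start: joints at [0.288, 0.359, 0.012, 0, -1.224, -0.288], TCP at [0.675, -0, 0.231] pointing down, gripper open.
Joint ranges: [-3.07, 3.07], [-1.43, 2.12], [-1.02, 1.25], [-3.03, 1.67], [-3.05, -0], [-3.03, 3.03]. Speed limits (rad/s): [2.39, 2.39, 3.01, 3.14, 3.14, 3.14].

INTERFACE

Orientations are given as a rotation vector (axis times angle).
In Python, from workcell import telemetry, cams, order, finder, arm gives the robot as it stands. The module is installed in compiled form; this text tells all that it offers.
- The arm moves only by the shell command python3 -m creep 'ROWS'. ROWS is JSON, a list of rows, each an object with "offset": the shift along the world's x, y, z in m, a list of three; "roll": the turn about the world's z in rad; "jaw": the gripper's target within -1 to 1 (fully open at 1, half-way at 0, shut at -1). A call has 1 to 8 rows; each row shifts and turns the commanded pose from where the row before left it; what a row does not reach is not made up. A row lasts 1/8 s, in which the tool goes at most 62.5 mm and 10.7 degrees, less where a joint would pass 70% of its speed; a pose out of reach is approached as far as the arm can. A call with a gripper value outside its range is refused whole. The fingers move at their own pace and stop on an object; the grip force is fixed at half the most. Time passes only in rows, so rows that do not move let the fingers close. It gives the time, the measured TCP pose, the force, the opening and the grip force at its end, in the units of the state.
- telemetry.sense(): the state, without advancing time (a new reading comes with each control period).
- cams.read_camera(name): name is "scene" or "side" or "wrist"; returns (picture, depth): 480x640x3 uint8, red, green, blue; 480x640 float32, m along the optical axis (not along the pixel's ray), 0 where there is no reading.
- cams.calibration(name): a dict with "camera_matrix" (3x3 intrinsics, pixels), "world_from_camera" (4x4, takes a point from camera to world coordinates); the wrist camera has in their place "tool_from_camera" (4x4, takes a point from camera to tool coordinates, whose origin is the TCP and whose axes are the flange's). Camera axes: x right, y up, looking along -z (the intrinsics and any distortion apply to the point x, -y, -z); pixel columns grow to the right and rows downward; lengths in m; the calibration is good to about 2 mm. A picture is of the moment at which its call begins: read the wrist's pose just before it. calibration takes no time and is no camera call.
- order.sign_off(): hands the job in; it is judged then, once.
Trained networks look in the newest picture that a camera, given by its name, has taken for a name from the list of things; names that differ only in an ending like _2 or _b are one class to them, and where a whole thing is asked for, a point or a joint stands for the part that bears it (a point fixed in the world has none). Each returns a list of dicts, best first, with "confidence" (0 to 1); they miss things now and then, are a little off and sometimes report something else, mostly with a low value. They report only what shows in the picture. A call takes as long as a camera call. They do not tell look-alikes from the thing itself.
- finder.search_frame(camera, label): "location" ([x, y, z] in m, in the coordinates of the camera as it stood for that picture, good to about 4 mm: the middle of the surface that is visible of it).
- finder.outline_of(camera, label): "pixels" (480x640 bool, what is visible of it).
- finder.pinpoint(camera, label): "location" ([x, y, z] in m, in the coordinates of the camera as it stood for that picture, good to about 4 mm: a listed point, or the origin of a listed thing).
The state is a dict: "t": time; "joint_positions": joint angles; "dq": joint speeds; "effort": joint torques, N m; "ee_pos": TCP position; "tcp_rot": TCP orientation; "ft_force": force on the tool from outside, world axes, zero at the start; "torque": the same for the moment, N m; "gripper_width": finger opening in m; "finger_force": force on a finger pad.
Only numpy, scipy, OpenCV 4.12 (cv2) and the standard library are available. Lean on these libraries where they do the work, as an engineer would, in place of code of your own. Each camera call takes 0.05 s, during which the arm holds its last target. There are 200 camera calls.

## Working session

There is one attempt and no reset: what is moved stays moved. The work goes in short steps, Python scripts to look and compute and a shell command to move; the robot and the scene stay as the last step left them, time stands still between calls to the robot, and variables do not carry over. Pictures are saved under pics/ and viewed, at most 10 in all, crops included, and the job is handed in when it is done.

```bash
mkdir -p pics; cat > h.py <<'E'
import numpy as np, cv2
from scipy.spatial.transform import Rotation as R
from workcell import telemetry, cams, order, finder, arm
def T(cam, s=None):
    c=cams.calibration(cam)
    if cam!='wrist': return np.array(c['world_from_camera'])
    s=s or telemetry.sense(); M=np.eye(4); M[:3,:3]=R.from_rotvec(s['tcp_rot']).as_matrix(); M[:3,3]=s['ee_pos']
    return M@np.array(c['tool_from_camera'])
def cloud(cam,d,M):
    K=np.array(cams.calibration(cam)['camera_matrix']); v,u=np.mgrid[:480,:640]
    p=np.stack([(u-K[0,2])/K[0,0]*d,-(v-K[1,2])/K[1,1]*d,-d,np.ones_like(d)],-1)
    w=(p@M.T)[...,:3]; w[d<=0]=np.nan; return w
def shot(cam,name):
    M=T(cam); im,d=cams.read_camera(cam); cv2.imwrite(f'pics/{name}.png',im[...,::-1]); return im,cloud(cam,d,M),M
def pt(M,l): return np.round((M@np.r_[l,1])[:3],4)
E
python3 - <<'E'
from h import *
s=telemetry.sense(); print(s, arm.tcp_to_grasp)
for cam in ['scene','side']:
    im,w,M=shot(cam,cam+'0'); print(cam, cams.calibration(cam).keys())
    for l in ['tin','flat_tin','tall_tin','lane','load','gate_tip','nose_axis','reader']:
        print(l,[(pt(M,r['location']),round(r['confidence'],2)) for r in finder.pinpoint(cam,l)[:3]])
a=np.hstack([cv2.imread('pics/scene0.png'),cv2.imread('pics/side0.png')]); cv2.imwrite('pics/both.png',cv2.resize(a,(800,300)))
E
```

```text
{'t': 0.0, 'joint_positions': array([ 2.88117678e-01,  3.59417794e-01,  1.10903553e-02, -3.35562630e-04,
       -1.22410529e+00, -2.88121683e-01]), 'dq': array([-0.00128105,  0.00113865, -0.00121158, -0.00025037,  0.00071975,
        0.0001915 ]), 'effort': array([ 2.55543900e-04, -5.83324420e+01,  2.93422562e+01,  6.93659976e+00,
       -6.00149287e-03, -1.14765509e-06]), 'ee_pos': array([ 6.74534314e-01, -1.52307004e-05,  2.30360030e-01]), 'tcp_rot': array([ 2.22039929e+00, -2.22066194e+00, -1.66108527e-03]), 'ft_force': array([0.40045651, 0.40460994, 0.2684559 ]), 'torque': array([-0.00466298,  0.01602243, -0.01127737]), 'finger_force': 0.0, 'gripper_width': 0.08555910781498395} 0.0187
scene dict_keys(['camera_matrix', 'world_from_camera'])
tin [(array([ 0.5482, -0.3836, -0.0011]), 0.7), (array([ 0.5752, -0.2851,  0.0031]), 0.61)]
flat_tin [(array([ 0.4853, -0.2136, -0.0057]), 0.56)]
tall_tin [(array([ 4.482e-01, -3.274e-01, -3.000e-04]), 0.89)]
lane [(array([0.6098, 0.0795, 0.0007]), 0.62), (array([ 5.728e-01, -2.853e-01,  5.000e-04]), 0.38)]
load [(array([ 0.5771, -0.0194,  0.0044]), 0.95)]
gate_tip [(array([0.6205, 0.0714, 0.0433]), 0.63)]
nose_axis [(array([0.6565, 0.2456, 0.0263]), 0.68), (array([ 0.4826, -0.2113, -0.0024]), 0.28)]
reader [(array([ 6.562e-01,  2.502e-01, -1.000e-04]), 0.81)]
side dict_keys(['camera_matrix', 'world_from_camera'])
tin [(array([ 5.456e-01, -3.829e-01,  1.000e-04]), 0.78), (array([ 0.5725, -0.2845,  0.001 ]), 0.64)]
flat_tin [(array([ 4.815e-01, -2.061e-01, -4.000e-04]), 0.87)]
tall_tin [(array([ 4.525e-01, -3.281e-01,  1.000e-04]), 0.89)]
lane [(array([ 0.6095,  0.0814, -0.0033]), 0.82)]
load [(array([ 0.5786, -0.0133,  0.0048]), 0.63)]
gate_tip [(array([0.626 , 0.0716, 0.0392]), 0.52)]
nose_axis [(array([0.6583, 0.2476, 0.0238]), 0.8), (array([ 0.4802, -0.2046, -0.0013]), 0.61)]
reader [(array([0.6581, 0.2487, 0.    ]), 0.81)]
```

View pics/scene0.png

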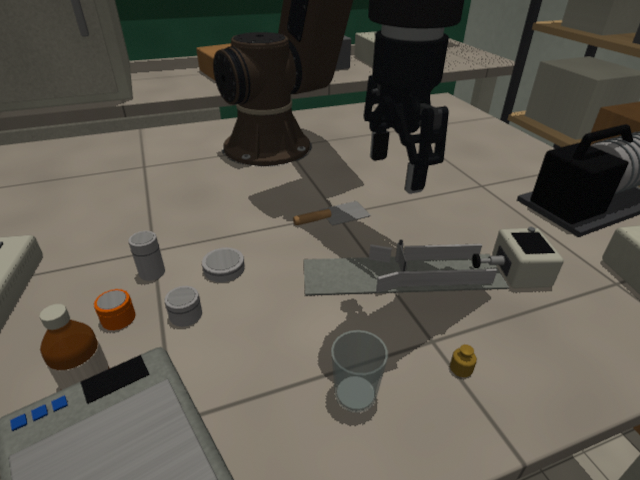

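The scene view shows the grey tin at about (183,305), with the orange look-alike at (115,307), the tall tin at (147,255) and the flat tin at (223,263). The lane runs from (305,275) to the reader at (525,260). The target is therefore (0.574, -0.285). The lane yaw is about 73.4°.

```bash
python3 -m creep '[{"offset":[-0.017,-0.048,0],"roll":-0.145,"jaw":1},{"offset":[-0.017,-0.048,0],"roll":-0.145,"jaw":1},{"offset":[-0.017,-0.048,0],"roll":0,"jaw":1},{"offset":[-0.017,-0.048,0],"roll":0,"jaw":1},{"offset":[-0.017,-0.048,0],"roll":0,"jaw":1},{"offset":[-0.016,-0.045,0],"roll":0,"jaw":1},{"offset":[0,0,0],"roll":0,"jaw":1},{"offset":[0,0,0],"roll":0,"jaw":1}]'
cat >> h.py <<'E'
def circ(w,z0,z1,c,r=.06):
    m=(w[...,2]>z0)&(w[...,2]<z1)&(np.hypot(w[...,0]-c[0],w[...,1]-c[1])<r)
    p=w[m]; (cx,cy),rad=cv2.minEnclosingCircle(p[:,:2].astype(np.float32)); return len(p),np.median(p[:,2]),cx,cy,rad
E
python3 - <<'E'
from h import *
im,w,M=shot('wrist','w1'); 
for l in ['tin']: print(l,[(pt(M,r['location']),round(r['confidence'],2)) for r in finder.pinpoint('wrist',l)[:3]])
try: print(circ(w,.034,.047,(.574,-.285),.05))
except Exception as e: print(e)
E
```

```text
t: 1.9
ee_pos: [0.5739, -0.2852, 0.2313]
tcp_rot: [-1.876, 2.52, 0.0]
ft_force: [-0.9, 1.0, 0.7]
gripper_width: 0.085
finger_force: 0.0
tin [(array([ 5.505e-01, -3.838e-01, -2.000e-04]), 0.8), (array([ 0.4811, -0.2057,  0.0013]), 0.71), (array([ 0.5767, -0.2818, -0.0015]), 0.61)]
(2049, np.float64(0.040204163083419564), 0.5752196311950684, -0.28330254554748535, 0.025205714628100395)
```

View pics/w1.png

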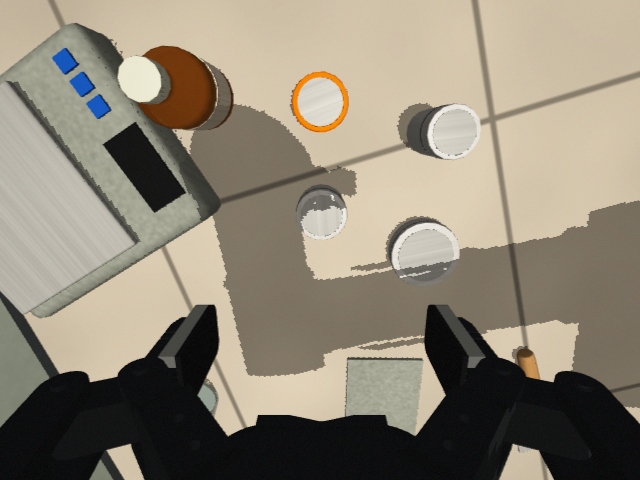

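The wrist view shows the plain tin at (322,212) between the orange one and the flat one. The circle fit gives radius 25.2 mm, top at z = 40 mm, and centre (0.5752, -0.2833), which all match. Descending to grasp.

```bash
python3 -m creep '[{"offset":[0.001,0.002,-0.055],"roll":0,"jaw":1},{"offset":[0,0,-0.055],"roll":0,"jaw":1},{"offset":[0,0,-0.055],"roll":0,"jaw":1},{"offset":[0,0,-0.040],"roll":0,"jaw":1},{"offset":[0,0,-0.016],"roll":0,"jaw":1},{"offset":[0,0,0],"roll":0,"jaw":1},{"offset":[0,0,0],"roll":0,"jaw":-0.3},{"offset":[0,0,0],"roll":0,"jaw":-0.3}]'
python3 -m creep '[{"offset":[0,0,0],"roll":0,"jaw":-0.3},{"offset":[0,0,0],"roll":0,"jaw":-0.3},{"offset":[0,0,0],"roll":0,"jaw":-0.3}]'
```

```text
t: 3.0
ee_pos: [0.5761, -0.2832, 0.0122]
tcp_rot: [-1.876, 2.517, -0.003]
ft_force: [-1.9, 1.7, 5.9]
gripper_width: 0.0518
finger_force: 3.5
t: 3.38
ee_pos: [0.5762, -0.2833, 0.0125]
tcp_rot: [-1.876, 2.517, -0.004]
ft_force: [-0.3, 0.8, 6.8]
gripper_width: 0.0484
finger_force: 61.5
```

```bash
python3 -m creep '[{"offset":[0,0,0.03],"roll":0,"jaw":-0.3},{"offset":[0,0,0.04],"roll":0,"jaw":-0.3},{"offset":[0,0,0.04],"roll":0,"jaw":-0.3},{"offset":[0,0,0],"roll":0,"jaw":-0.3}]'
python3 - <<'E'
from h import *
W=[]
for cam in ['scene','side']:
    im,w,M=shot(cam,cam+'1'); W.append(w.reshape(-1,3))
    for l in ['load','nose_axis','lane']: print(l,[(pt(M,r['location']),round(r['confidence'],2)) for r in finder.pinpoint(cam,l)[:1]])
for w in W+[np.vstack(W)]:
    o=np.array([.608,.08])
    for yaw in [73.4]:
        for k in range(3):
            a=np.radians(yaw); ex=np.array([np.cos(a),np.sin(a)]); ey=np.array([-ex[1],ex[0]])
            q=w[:,:2]-o; X=q@ex; Y=q@ey; Z=w[:,2]
            # wall tops beyond gate
            t=(Z>.031)&(Z<.0385)&(X>.01)&(X<.14)
            L=t&(abs(Y-.038)<.012); Rr=t&(abs(Y+.033)<.012)
            pl=np.polyfit(X[L],Y[L],1); pr=np.polyfit(X[Rr],Y[Rr],1)
            yaw+=np.degrees((pl[0]+pr[0])/2)
            print(round(yaw,2),L.sum(),Rr.sum(),pl,pr)
    f=(Z>.002)&(Z<.008)&(X>-.19)&(X<-.06)&(abs(Y)<.06)
    print('floor y',np.percentile(Y[f],[1,99]),'x',np.percentile(X[f],[.5,1,2]), 'z',np.median(Z[f]))
    f=(Z>.05)&(Z<.065)&(abs(Y)<.06)&(X>.15)&(X<.28); print('reader x,y',np.percentile(X[f],[1,99]),np.percentile(Y[f],[1,99]))
    f=(Z>.02)&(Z<.03)&(abs(Y)<.012)&(X>.1)&(X<.165); print('nose x',np.percentile(X[f],[1,5,20]) if f.sum() else None)
E
```

```text
t: 3.88
ee_pos: [0.5774, -0.2837, 0.1253]
tcp_rot: [-1.874, 2.515, -0.01]
ft_force: [0.2, 0.7, -1.4]
gripper_width: 0.0486
finger_force: 62.3
load [(array([ 0.579 , -0.0206,  0.0068]), 0.93)]
nose_axis [(array([0.6572, 0.2477, 0.0245]), 0.63)]
lane [(array([0.6086, 0.0776, 0.0007]), 0.97)]
load [(array([ 0.5775, -0.0152,  0.0071]), 0.79)]
nose_axis [(array([0.6578, 0.2476, 0.0246]), 0.82)]
lane [(array([ 0.6079,  0.0798, -0.0008]), 0.66)]
72.46 266 302 [-0.01660819  0.03637602] [-0.01628631 -0.03356549]
72.46 268 301 [-0.00042201  0.03638549] [ 0.00038298 -0.03357231]
72.46 268 301 [-0.00040254  0.03638549] [ 0.00040245 -0.03357231]
floor y [-0.05504263  0.05469854] x [-0.18505159 -0.18289849 -0.1775374 ] z 0.005993796520529171
reader x,y [0.175236   0.24791617] [-0.04645017  0.04587991]
nose x [0.12329355 0.12348181 0.12407792]Traceback (most recent call last):
  File "<stdin>", line 15, in <module>
    raise TypeError("expected non-empty vector for x")
TypeError: expected non-empty vector for x
```

```bash
python3 -m creep '[{"offset":[0,0.045,0],"roll":-0.016,"jaw":-0.3},{"offset":[0,0.045,0],"roll":0,"jaw":-0.3},{"offset":[0,0.045,0],"roll":0,"jaw":-0.3},{"offset":[0,0.045,0],"roll":0,"jaw":-0.3},{"offset":[0,0.045,0],"roll":0,"jaw":-0.3},{"offset":[0.001,0.041,-0.02],"roll":0,"jaw":-0.3},{"offset":[0,0,-0.05],"roll":0,"jaw":-0.3},{"offset":[0,0,0],"roll":0,"jaw":-0.3}]'
python3 -m creep '[{"offset":[0,0,-0.02],"roll":0,"jaw":-0.3},{"offset":[0,0,0],"roll":0,"jaw":-0.3},{"offset":[0,0,0],"roll":0,"jaw":-0.3}]'
```

```text
t: 5.28
ee_pos: [0.5729, -0.0172, 0.0468]
tcp_rot: [1.853, -2.528, -0.005]
ft_force: [-0.1, 0.3, -1.3]
gripper_width: 0.0482
finger_force: 62.7
t: 5.65
ee_pos: [0.5768, -0.0174, 0.0318]
tcp_rot: [-1.856, 2.533, -0.001]
ft_force: [-0.2, -0.0, -1.7]
gripper_width: 0.0483
finger_force: 62.7
```

```bash
python3 -m creep '[{"offset":[0.001,0,-0.008],"roll":0,"jaw":-0.3},{"offset":[0,0,-0.004],"roll":0,"jaw":-0.3},{"offset":[0,0,-0.002],"roll":0,"jaw":-0.3},{"offset":[0,0,0],"roll":0,"jaw":-0.3},{"offset":[0,0,0],"roll":0,"jaw":-0.3}]'
```

```text
t: 6.28
ee_pos: [0.5769, -0.0171, 0.0175]
tcp_rot: [1.857, -2.534, 0.001]
ft_force: [-4.9, 1.2, 11.6]
gripper_width: 0.0486
finger_force: 64.3
```

```bash
python3 -m creep '[{"offset":[0,0,0.001],"roll":0,"jaw":0.2},{"offset":[0,0,0],"roll":0,"jaw":0.4},{"offset":[0,0,0],"roll":0,"jaw":0.4},{"offset":[0,0,0.03],"roll":0,"jaw":0.4},{"offset":[0,0,0.04],"roll":0,"jaw":0.4},{"offset":[-0.015,-0.045,0],"roll":0,"jaw":-1},{"offset":[-0.015,-0.045,0],"roll":0,"jaw":-1},{"offset":[0,0,0],"roll":0,"jaw":-1}]'
python3 - <<'E'
from h import *
W=[]
for cam in ['scene','side']:
    im,w,M=shot(cam,cam+'2')
    print([(pt(M,r['location']),round(r['confidence'],2)) for r in finder.pinpoint(cam,'tin')[:3]])
    try: print(circ(w,.040,.05,(.577,-.018),.04))
    except Exception as e: print(e)
cv2.imwrite('pics/side2c.png',cv2.imread('pics/side2.png'))
E
```

```text
t: 7.28
ee_pos: [0.5456, -0.1092, 0.0872]
tcp_rot: [1.853, -2.536, -0.001]
ft_force: [1.6, 0.2, 0.1]
gripper_width: 0.0052
finger_force: 0.0
[(array([ 5.454e-01, -3.832e-01, -1.000e-04]), 0.79), (array([ 0.5759, -0.0219,  0.0062]), 0.58)]
(493, np.float64(0.04630670285785321), 0.5773413181304932, -0.019046027213335037, 0.026687977835536003)
[(array([ 0.5453, -0.38  ,  0.0011]), 0.67), (array([ 0.5741, -0.017 ,  0.0083]), 0.49)]
(23, np.float64(0.04405129066672975), 0.5795711278915405, -0.019480586051940918, 0.02450472116470337)
```

View pics/side2.png

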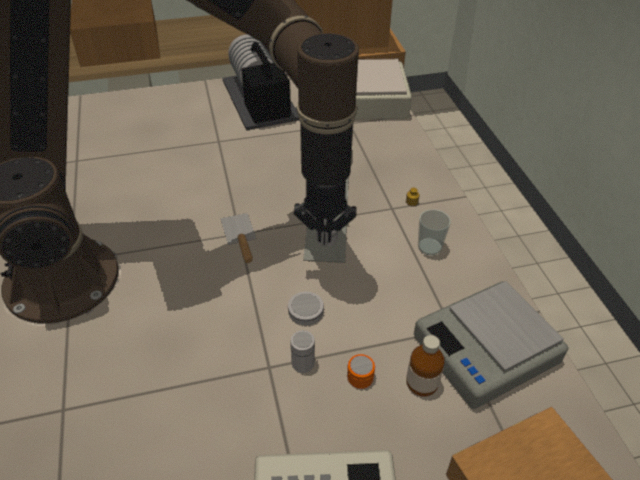

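The side view shows the arm over the lane at (325,215), with the tin hidden behind the fingers and the bystanders untouched. The scene-camera fit has the tin standing at (0.577, -0.019) with its top at 46 mm, so it is on the load point. Lowering the closed fingers behind it.

```bash
python3 -m creep '[{"offset":[0.02,0.043,0],"roll":0,"jaw":-1},{"offset":[0,0,0],"roll":0,"jaw":-1},{"offset":[0,0,-0.03],"roll":0,"jaw":-1},{"offset":[0,0,-0.03],"roll":0,"jaw":-1},{"offset":[0,0,-0.009],"roll":0,"jaw":-1},{"offset":[0,0,0],"roll":0,"jaw":-1},{"offset":[0,0,0],"roll":0,"jaw":-1}]'
cat >> h.py <<'E'
o=np.array([.6086,.0775]); a=np.radians(72.5); ex=np.array([np.cos(a),np.sin(a)]); ey=np.array([-ex[1],ex[0]])
def lane(p): q=np.asarray(p)[:2]-o; return np.round([q@ex,q@ey],4)
def st():
    s=telemetry.sense(); f=s['ft_force'][:2]; print('lane',lane(s['ee_pos']),'z',round(s['ee_pos'][2],4),'F',np.round([f@ex,f@ey,s['ft_force'][2]],1))
E
python3 -c 'from h import *;st();print(lane([.5775,-.019]))'
```

```text
t: 8.35
ee_pos: [0.5679, -0.0638, 0.0194]
tcp_rot: [-1.857, 2.533, -0.001]
ft_force: [-1.3, -0.3, 0.4]
gripper_width: 0.0001
finger_force: 0.0
lane [-0.147  -0.0036] z 0.0194 F [-0.6  1.1  0.4]
[-0.1014  0.0006]
```

```bash
python3 -m creep '[{"offset":[0.003,0.0095,0],"roll":0,"jaw":-1},{"offset":[0.003,0.0095,0],"roll":0,"jaw":-1},{"offset":[0.003,0.0095,0],"roll":0,"jaw":-1},{"offset":[0.003,0.0095,0],"roll":0,"jaw":-1},{"offset":[0.003,0.0095,0],"roll":0,"jaw":-1},{"offset":[0.003,0.0095,0],"roll":0,"jaw":-1},{"offset":[0.003,0.0095,0],"roll":0,"jaw":-1},{"offset":[0,0,0],"roll":0,"jaw":-1}]'
python3 - <<'E'
from h import *
st(); im,w,M=shot('scene','s3'); print(im.shape)
cv2.imwrite('pics/s3c.png',cv2.resize(cv2.imread('pics/s3.png')[200:330,290:570],None,fx=2.8,fy=2.8))
E
```

```text
t: 9.35
ee_pos: [0.5884, 0.0035, 0.0182]
tcp_rot: [-1.858, 2.533, 0.0]
ft_force: [-0.1, -0.2, -0.4]
gripper_width: -0.0002
finger_force: 0.0
lane [-0.0767 -0.003 ] z 0.0182 F [-0.2 -0.  -0.4]
(480, 640, 3)
```

View pics/s3c.png

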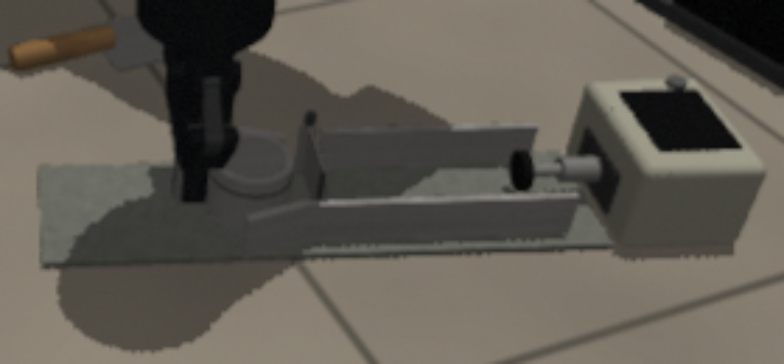

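The crop shows the tin at (255,165) ahead of the fingers, entering the flared mouth. The gate is shut at (312,160) and the nose pad is at (520,168). Pushing on through the gate.

```bash
python3 -m creep '[{"offset":[0.002,0.006,0],"roll":0,"jaw":-1},{"offset":[0.002,0.006,0],"roll":0,"jaw":-1},{"offset":[0.002,0.006,0],"roll":0,"jaw":-1},{"offset":[0.002,0.006,0],"roll":0,"jaw":-1}]'; python3 -c 'from h import *;st()'
python3 -m creep '[{"offset":[0.002,0.006,0],"roll":0,"jaw":-1},{"offset":[0.002,0.006,0],"roll":0,"jaw":-1},{"offset":[0.002,0.006,0],"roll":0,"jaw":-1},{"offset":[0.002,0.006,0],"roll":0,"jaw":-1}]'; python3 -c 'from h import *;st()'
```

```text
t: 9.9
ee_pos: [0.5952, 0.0259, 0.0181]
tcp_rot: [1.855, -2.532, -0.0]
ft_force: [-1.5, -7.0, 1.5]
gripper_width: -0.0001
finger_force: 3.8
lane [-0.0533 -0.0028] z 0.0181 F [-7.2 -0.7  1.5]
t: 10.4
ee_pos: [0.6038, 0.0492, 0.0183]
tcp_rot: [1.855, -2.533, 0.001]
ft_force: [-5.7, -7.7, 1.9]
gripper_width: -0.0
finger_force: 5.5
lane [-0.0285 -0.0039] z 0.0183 F [-9.   3.1  1.9]
```

```bash
python3 -m creep '[{"offset":[0.0018,0.006,0],"roll":0,"jaw":-1},{"offset":[0.0018,0.006,0],"roll":0,"jaw":-1},{"offset":[0.0018,0.006,0],"roll":0,"jaw":-1},{"offset":[0.0018,0.006,0],"roll":0,"jaw":-1}]'; python3 -c 'from h import *;st()'
python3 -m creep '[{"offset":[0.0018,0.006,0],"roll":0,"jaw":-1},{"offset":[0.0018,0.006,0],"roll":0,"jaw":-1},{"offset":[0.0018,0.006,0],"roll":0,"jaw":-1},{"offset":[0.0018,0.006,0],"roll":0,"jaw":-1}]'; python3 -c 'from h import *;st()'
```

```text
t: 10.9
ee_pos: [0.6101, 0.0731, 0.0181]
tcp_rot: [1.854, -2.532, 0.0]
ft_force: [-1.8, -7.4, 3.0]
gripper_width: -0.0003
finger_force: 4.0
lane [-0.0037 -0.0028] z 0.0181 F [-7.6 -0.5  3. ]
t: 11.4
ee_pos: [0.6174, 0.0977, 0.0181]
tcp_rot: [1.855, -2.532, -0.0]
ft_force: [-3.0, -4.8, 3.3]
gripper_width: 0.0001
finger_force: 2.4
lane [ 0.0219 -0.0023] z 0.0181 F [-5.4  1.4  3.3]
```

```bash
python3 -m creep '[{"offset":[0.0019,0.006,0],"roll":0,"jaw":-1},{"offset":[0.0019,0.006,0],"roll":0,"jaw":-1},{"offset":[0.0019,0.006,0],"roll":0,"jaw":-1}]'; python3 - <<'E'
from h import *
st(); im,w,M=shot('scene','s4')
cv2.imwrite('pics/s4c.png',cv2.resize(cv2.imread('pics/s4.png')[200:330,290:570],None,fx=2.8,fy=2.8))
print('tin',[(lane(pt(M,r['location'])),round(r['confidence'],2)) for r in finder.pinpoint('scene','tin')[:3]])
E
```

```text
t: 11.78
ee_pos: [0.6252, 0.117, 0.0185]
tcp_rot: [-1.856, 2.533, -0.001]
ft_force: [3.3, -2.5, -1.1]
gripper_width: -0.0001
finger_force: 2.3
lane [ 0.0426 -0.004 ] z 0.0185 F [-1.4 -3.9 -1.1]
tin [(array([-0.4579, -0.0788]), 0.9), (array([ 0.0768, -0.0039]), 0.75)]
```

View pics/s4c.png

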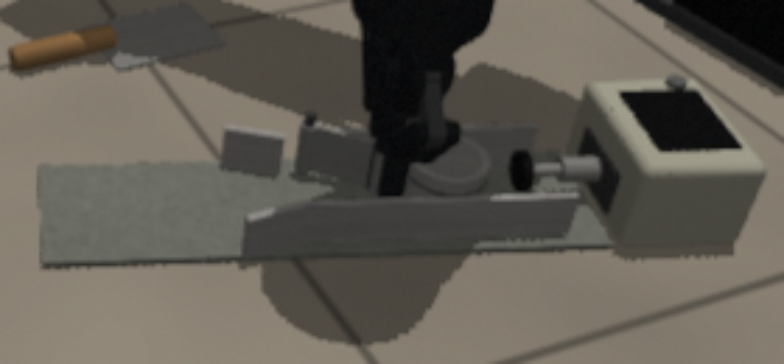

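The crop shows the tin past the gate at (450,165), about 20 mm short of the nose pad at (520,168). The flap is leaning on the fingers. Creeping slowly now.

```bash
python3 -m creep '[{"offset":[0.0012,0.0038,0],"roll":0,"jaw":-1},{"offset":[0.0012,0.0038,0],"roll":0,"jaw":-1},{"offset":[0.0012,0.0038,0],"roll":0,"jaw":-1},{"offset":[0.0006,0.0019,0],"roll":0,"jaw":-1}]'; python3 -c 'from h import *;st()'
python3 -m creep '[{"offset":[0.0006,0.0019,0],"roll":0,"jaw":-1},{"offset":[0.0006,0.0019,0],"roll":0,"jaw":-1}]'; python3 -c 'from h import *;st()'
python3 -m creep '[{"offset":[0.0006,0.0019,0],"roll":0,"jaw":-1},{"offset":[0,0,0],"roll":0,"jaw":-1}]'; python3 -c 'from h import *;st()'
```

```text
t: 12.38
ee_pos: [0.6281, 0.13, 0.0183]
tcp_rot: [1.857, -2.534, -0.001]
ft_force: [0.3, -2.7, 0.9]
gripper_width: -0.0004
finger_force: 0.9
lane [ 0.056  -0.0028] z 0.0183 F [-2.5 -1.1  0.9]
t: 12.62
ee_pos: [0.6293, 0.1337, 0.0183]
tcp_rot: [1.857, -2.534, -0.0]
ft_force: [0.1, -1.4, 1.2]
gripper_width: 0.0001
finger_force: 0.9
lane [ 0.0598 -0.0029] z 0.0183 F [-1.3 -0.5  1.2]
t: 12.88
ee_pos: [0.6301, 0.1358, 0.0182]
tcp_rot: [-1.857, 2.534, 0.0]
ft_force: [-0.2, -0.1, -0.5]
gripper_width: 0.0002
finger_force: 0.2
lane [ 0.0621 -0.003 ] z 0.0182 F [-0.1  0.2 -0.5]
```

```bash
for i in 1; do python3 -m creep '[{"offset":[0.0006,0.0019,0],"roll":0,"jaw":-1},{"offset":[0.0006,0.0019,0],"roll":0,"jaw":-1}]'; done; python3 -c 'from h import *;st()'
python3 -m creep '[{"offset":[0.0006,0.0019,0],"roll":0,"jaw":-1},{"offset":[0,0,0],"roll":0,"jaw":-1}]'; python3 -c 'from h import *;st()'
python3 -m creep '[{"offset":[0.0006,0.0019,0],"roll":0,"jaw":-1},{"offset":[0,0,0],"roll":0,"jaw":-1}]'; python3 -c 'from h import *;st()'
```

```text
t: 13.12
ee_pos: [0.6313, 0.1394, 0.0183]
tcp_rot: [1.857, -2.534, -0.0]
ft_force: [0.2, -1.4, 0.3]
gripper_width: -0.0002
finger_force: 0.6
lane [ 0.0659 -0.003 ] z 0.0183 F [-1.3 -0.6  0.3]
t: 13.38
ee_pos: [0.6318, 0.1412, 0.0182]
tcp_rot: [1.857, -2.534, -0.0]
ft_force: [-1.3, -2.2, 0.6]
gripper_width: -0.0001
finger_force: 0.9
lane [ 0.0677 -0.003 ] z 0.0182 F [-2.5  0.6  0.6]
t: 13.62
ee_pos: [0.6322, 0.1427, 0.0182]
tcp_rot: [1.856, -2.533, -0.0]
ft_force: [-2.1, -3.2, 2.0]
gripper_width: 0.0002
finger_force: 2.2
lane [ 0.0693 -0.0029] z 0.0182 F [-3.7  1.   2. ]
```

```bash
python3 -m creep '[{"offset":[0.0006,0.0019,0],"roll":0,"jaw":-1},{"offset":[0,0,0],"roll":0,"jaw":-1}]'; python3 -c 'from h import *;st()'
python3 -m creep '[{"offset":[0.0006,0.0019,0],"roll":0,"jaw":-1},{"offset":[0,0,0],"roll":0,"jaw":-1}]'; python3 -c 'from h import *;st()'
```

```text
t: 13.88
ee_pos: [0.6326, 0.1443, 0.0182]
tcp_rot: [1.856, -2.533, 0.0]
ft_force: [-1.6, -5.0, 1.2]
gripper_width: 0.0001
finger_force: 2.8
lane [ 0.071  -0.0028] z 0.0182 F [-5.3  0.1  1.2]
t: 14.12
ee_pos: [0.633, 0.1458, 0.0182]
tcp_rot: [1.855, -2.533, 0.0]
ft_force: [-2.7, -6.8, 2.9]
gripper_width: -0.0002
finger_force: 3.7
lane [ 0.0724 -0.0027] z 0.0182 F [-7.3  0.5  2.9]
```

One more millimetre, then hold for over a second.

```bash
python3 -m creep '[{"offset":[0.0003,0.001,0],"roll":0,"jaw":-1},{"offset":[0,0,0],"roll":0,"jaw":-1},{"offset":[0,0,0],"roll":0,"jaw":-1},{"offset":[0,0,0],"roll":0,"jaw":-1},{"offset":[0,0,0],"roll":0,"jaw":-1},{"offset":[0,0,0],"roll":0,"jaw":-1},{"offset":[0,0,0],"roll":0,"jaw":-1},{"offset":[0,0,0],"roll":0,"jaw":-1}]'; python3 -c 'from h import *;st()'
python3 -m creep '[{"offset":[0,0,0],"roll":0,"jaw":-1},{"offset":[0,0,0],"roll":0,"jaw":-1},{"offset":[0,0,0],"roll":0,"jaw":-1}]'; python3 -c 'from h import *;st()'
```

```text
t: 15.12
ee_pos: [0.633, 0.1463, 0.0182]
tcp_rot: [1.855, -2.532, 0.0]
ft_force: [-2.4, -8.6, 3.5]
gripper_width: -0.0
finger_force: 4.4
lane [ 0.073  -0.0026] z 0.0182 F [-8.9 -0.3  3.5]
t: 15.5
ee_pos: [0.633, 0.1463, 0.0182]
tcp_rot: [1.855, -2.532, 0.0]
ft_force: [-3.0, -8.2, 4.7]
gripper_width: -0.0002
finger_force: 4.4
lane [ 0.073  -0.0026] z 0.0182 F [-8.7  0.4  4.7]
```

```bash
python3 -m creep '[{"offset":[-0.0006,-0.0019,0],"roll":0,"jaw":-1},{"offset":[-0.0006,-0.0019,0],"roll":0,"jaw":-1},{"offset":[-0.0006,-0.0019,0],"roll":0,"jaw":-1},{"offset":[-0.0006,-0.0019,0],"roll":0,"jaw":-1},{"offset":[-0.0006,-0.0019,0],"roll":0,"jaw":-1},{"offset":[-0.0006,-0.0019,0],"roll":0,"jaw":-1},{"offset":[-0.0006,-0.0019,0],"roll":0,"jaw":-1},{"offset":[0,0,0],"roll":0,"jaw":-1}]'; python3 - <<'E'
from h import *
st(); im,w,M=shot('scene','s5')
cv2.imwrite('pics/s5c.png',cv2.resize(cv2.imread('pics/s5.png')[200:330,290:570],None,fx=2.8,fy=2.8))
E
```

```text
t: 16.5
ee_pos: [0.6298, 0.1345, 0.0184]
tcp_rot: [-1.857, 2.534, 0.0]
ft_force: [0.1, 0.4, -0.1]
gripper_width: -0.0004
finger_force: 0.0
lane [ 0.0608 -0.0031] z 0.0184 F [ 0.4  0.  -0.1]
```

View pics/s5c.png

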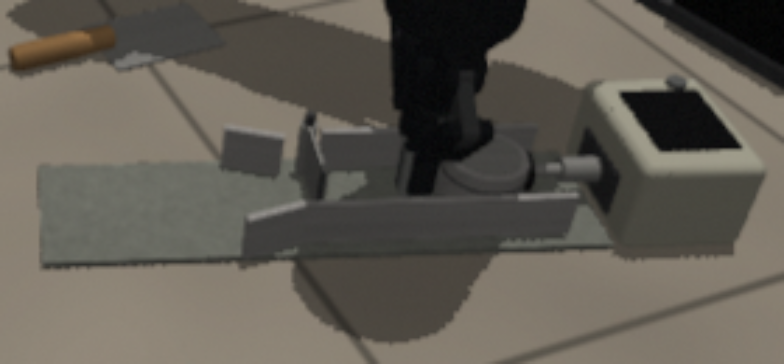

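The crop shows the gate already shut across the lane at (312,160), with the tin standing against the nose at (485,165). Contact force is zero, so I am lifting straight up.

```bash
python3 -m creep '[{"offset":[0,0,0.015],"roll":0,"jaw":-1},{"offset":[0,0,0.03],"roll":0,"jaw":-1},{"offset":[0,0,0.05],"roll":0,"jaw":-1},{"offset":[0,0,0.05],"roll":0,"jaw":-1},{"offset":[-0.02,-0.03,0.03],"roll":0,"jaw":-1},{"offset":[-0.02,-0.03,0],"roll":0,"jaw":-1},{"offset":[0,0,0],"roll":0,"jaw":-1},{"offset":[0,0,0],"roll":0,"jaw":-1}]'; python3 - <<'E'
from h import *
st(); im,w,M=shot('scene','s6')
c=o+.1*ex; n=circ(w,.040,.05,c,.032); print(n,lane(n[2:4]))
E
```

```text
t: 17.55
ee_pos: [0.5901, 0.0747, 0.1943]
tcp_rot: [-1.856, 2.533, -0.001]
ft_force: [0.9, 0.1, 0.1]
gripper_width: -0.0001
finger_force: 0.0
lane [-0.0083  0.0168] z 0.1943 F [ 0.3 -0.8  0.1]
(487, np.float64(0.046341645496192685), 0.6449809074401855, 0.17494769394397736, 0.028343798592686653) [ 0.1039 -0.0054]
```

View pics/s6.png

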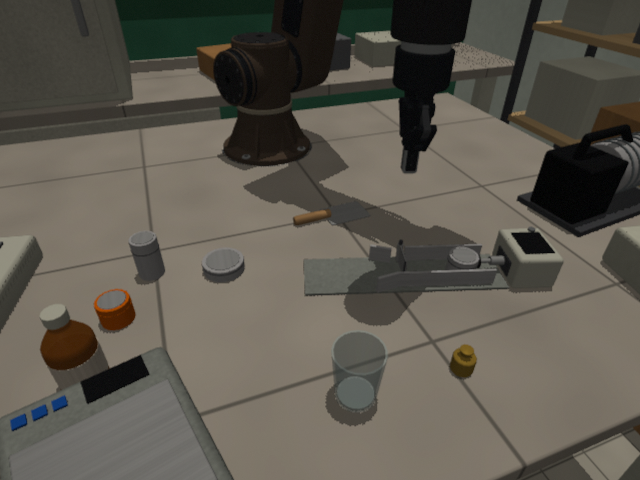

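The tin stands at the nose at (463,258), about lane x = +0.10 m. The gate is shut at (402,255), the other tins are where they were, and the arm is clear.

```bash
python3 -c 'from workcell import order; print(order.sign_off())'
```

```text
the job is handed in; nothing more can be done
None
```

The medium tin is loaded: I pushed it through the gate, held it on the nose at about 8.5 N for over a second and let go, and it now stands at the nose with the gate shut behind it; the other tins weren't touched, and I handed the job in at about 17.6 s.

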